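# Locate a chasing work plate on the bench jig's dowel

### The job

Pick up the work plate (copper sheet on a pitch bed), set it on the steel bench jig with its long edge along the fence, and nudge it gently until the hole in its end drops over the jig's locating pin. Leave it fully home and let go: flat on the jig, the pin in the hole, the edge along the fence. Never force the plate against the jig, and leave the hammer, the punches and the dish where they are.

Things in the scene. Friction and masses are not known exactly. Their poses are not given: they have to be found in the camera images.
- jig: Fixed dark steel bench jig: flat bed 200 (x) by 110 (y) by 12 mm. Origin under its centre, z up, x away from the robot within 0.35 rad. A bright steel fence, 180 mm long, 12 mm wide, rises 12 mm above the bed along the +y side; its inner face lies at y = +31.5 mm. A locating pin stands in a slot in the bed (see slot).
- slot (a point): Middle of the slot, on the bed's top face: x = +55, y = -7 mm in the jig, axes as the jig. The steel locating pin (12 mm in diameter, 6 mm tall, rim rounded by 1 mm) is clamped in this slot, at a different place each time: up to 7 mm either way along x, not measured, to be seen or felt. A plate set on top of the pin drops 6 mm by its own weight when its hole comes over it.
- work_grip (a point): Centre of the block on the loose work plate, 21.5 mm above the plate's underside. Block: wood, black pitch and copper sheet, 90 (x) by 50 (y) mm, upright sides, top 35 mm above the underside; grip it across its 50 mm. Plate: metal, 150 (x) by 76 (y) by 8 mm, from 55 mm to -x to 95 mm to +x of this point. 0.3 to 0.5 kg; slides under 2 to 4 N.
- work_hole (a point): Centre of the plate's locating hole at the plate's underside, in its wide bare end: through hole 14 mm in diameter, 75 mm to +x of work_grip, 38 mm from either long edge, 20 mm from the end. Axes as the plate. The plate goes on the jig with its x along the jig's x, its +y edge against the fence: the hole is then in line with the slot (y) within 0.5 mm.
- hammer: Bystander: chasing hammer lying on the bench, 190 mm long. Leave it alone.
- punch_pot: Bystander: steel pot of punches, 68 mm in diameter, 120 mm tall with the punches. Origin under its centre. Leave it alone.
- punch: Bystander: a square steel punch, 100 mm long, 8 mm thick, lying on the bench nearer the robot. Leave it alone.
- dish: Bystander: copper dish, 90 mm across, 35 mm tall. Leave it alone.
There are look-alikes about, which are no part of the job. Leave any turquoise look-alike of the part that bears work_grip alone. There is more than one size of the jig; the one meant has the size given above.

How it is judged:
By the outcome, as a careful person would: the job done as asked, in the order asked, and still so for the second after the job is handed in, with the robot touching nothing.
It also fails if it takes over 54 s, if anything falls off the work surface, if the arm or the gripper's body presses on something with over 40 N, if the wrist force passes 120 N, or if a joint passes its speed limit or range.

### The arm

A 6-joint arm with a two-finger parallel gripper is mounted at the origin on the work surface. World frame = base frame: x ahead of the robot, y to its left, z up, the work surface at z = 0. Lengths are in m, angles in degrees, forces in N, time in s.
With the tool pointing down it reaches from about 0.25 to 0.725 m from the base axis. Payload 9.7 kg.
Tool frame: the origin (TCP) lies midway between the tips of the shut fingers; the grasp point (between the pads) lies bot.hold_point_z behind it (bot.hold_point_z is the distance from the TCP to the grasp point, in m); z points along the fingers, y is the line along which they close (so a half turn about z gives the same grasp; the last joint's range is limited). The gripper opens to 85 mm and grips with 20 to 120 N. Pads are 22 mm wide; open, the fingers measure 114 mm over their backs; the gripper's body (76 mm by 85 mm) begins 54 mm behind the grasp point. The pads swing forward as they close: fully open they stand 13 mm farther back than shut.
Start: joints at [-70.875, 4.979, 10.078, 95.1, 0, 90], TCP at [0.18, -0.52, 0.231] pointing down, gripper open.
Joint ranges: [-179.16, 179.16], [-48.56, 103.87], [-65.8, 70.77], [-126.05, 130.52], [-82.76, 87.17], [-180, 180]. Speed limits (degrees/s): [127.2, 127.2, 147.25, 180, 180, 180].

### API

Orientations are given as [roll, pitch, yaw] about the fixed x, y, z axes, in that order (R = Rz(yaw) Ry(pitch) Rx(roll)).
In Python, from workcell import bot, camera, camera_model, ticket gives the robot as it stands.
- The arm moves only by the tool send_rows, never from a script. Its argument "targets" is text: rows parted by semicolons, each of 5 numbers parted by spaces: the shift along the tool's x, y, z in mm, then the turn about the tool's z in degrees, then the closure in counts, from 0 (fully open) to 255 (shut). A call has 1 to 20 rows; each row is the pose to reach, as a shift and turn from the pose commanded when the call began, along the tool's axes at that moment; what a row does not reach only later rows make up. A row lasts 1/8 s, in which the tool goes at most 62.5 mm and 10.7 degrees, less where a joint would pass 70% of its speed; a pose out of reach is approached as far as the arm can. A call with a gripper value outside its range is refused whole. The fingers move at their own pace and stop on an object; "newtons" is the grip in N (left out, the last holds). Time passes only in rows, so rows that repeat a pose let the fingers close. It gives the time, the measured TCP pose, the force, the opening and the grip force at its end, in the units of the state.
- bot.get_obs(): the state, without advancing time (a new reading comes with each control period).
- camera(name): name is "scene" or "side" or "wrist"; returns the picture (420x560x3 uint8, blue, green, red); there is no depth.
- camera_model(name): a dict with "K" (3x3 intrinsics, pixels), "dist_coeffs" ([k1, k2, p1, p2, k3] as OpenCV has them; the pictures are not rectified), "pose" (4x4, takes a point from camera to world coordinates); the wrist camera has in their place "T_tool_cam" (4x4, takes a point from camera to tool coordinates, whose origin is the TCP and whose axes are the flange's). Camera axes: x right, y down, z forward; pixel columns grow to the right and rows downward; lengths in m; the calibration is good to about 2 mm. A picture is of the moment at which its call begins: read the wrist's pose just before it. camera_model takes no time and is no camera call.
- ticket.job_done(): hands the job in; it is judged then, once.
The state is a dict: "time": time; "q": joint angles; "qd": joint speeds; "joint_efforts": joint torques, N m; "ee_pos": TCP position; "tcp_rot": TCP orientation; "wrist_force": force on the tool from outside, world axes, zero at the start; "torque": the same for the moment, N m; "opening": finger opening in m; "grasp_force": force on a finger pad.
Only numpy, scipy, OpenCV 4.12 (cv2) and the standard library are available. Lean on these libraries where they do the work, as an engineer would, in place of code of your own. Each camera call takes 0.05 s, during which the arm holds its last target. There are 200 camera calls.

## Working session

There is one attempt and no reset: what is moved stays moved. The work goes in short steps, Python scripts to look and compute and a tool call to move; the robot and the scene stay as the last step left them, time stands still between calls to the robot, and variables do not carry over. Pictures are saved under pics/ and viewed, at most 10 in all, crops included, and the job is handed in when it is done.

Besides the shell and the picture viewer there is one more tool, called after ">>>" as name(argument=value, ...) on one line, values as JSON. send_rows: Moves the arm, as the interface text tells. Its arguments: {"type":"object","properties":{"targets":{"type":"string"},"newtons":{"type":"number"}},"required":["targets"]}

```bash
mkdir -p pics; ls
python3 - <<'E'
from workcell import bot,camera,camera_model
import cv2,numpy as np,pickle
o=bot.get_obs(); print(o, bot.hold_point_z)
for n in("scene","side","wrist"):
    im=camera(n); cv2.imwrite(f"pics/{n}0.png",im)
    m=camera_model(n); print(n,{k:np.round(np.array(v),4).tolist() for k,v in m.items()})
a=[cv2.imread(f"pics/{n}0.png") for n in("scene","side")]
E
```

```text
pics
{'time': 0.0, 'q': array([-7.08740349e+01,  5.01025662e+00,  1.00345748e+01,  9.51000870e+01,
       -3.86002691e-04,  9.00028705e+01]), 'qd': array([ 0.04424259, -0.01713728, -0.0926952 , -0.04278441,  0.01996919,
       -0.05970088]), 'joint_efforts': array([-4.53120037e-04, -5.20386350e+01,  4.64802897e+01,  1.63862959e-02,
       -4.33272874e-05, -1.53678595e-06]), 'ee_pos': array([ 0.18012697, -0.51942013,  0.23059225]), 'tcp_rot': array([-1.79924231e+02,  3.89798300e-04,  1.91230952e+01]), 'wrist_force': array([-0.78621413, -0.66115017, -0.68277318]), 'torque': array([ 0.02863766, -0.02073818, -0.03685672]), 'grasp_force': 0.0, 'opening': 0.08562621453858553} 0.0187
scene {'K': [[446.5151, 0.0, 279.5815], [0.0, 446.5151, 204.721], [0.0, 0.0, 1.0]], 'dist_coeffs': [0.025, 0.0, 0.0, 0.0, 0.0], 'pose': [[-0.6902, 0.4763, -0.5448, 1.0674], [0.7233, 0.4751, -0.501, 0.468], [0.0202, -0.7399, -0.6725, 0.6787], [0.0, 0.0, 0.0, 1.0]]}
side {'K': [[402.3999, 0.0, 281.7661], [0.0, 402.3999, 205.6788], [0.0, 0.0, 1.0]], 'dist_coeffs': [0.0022, 0.0, 0.0, 0.0, 0.0], 'pose': [[-0.9043, -0.3037, 0.3001, 0.2153], [-0.4268, 0.6615, -0.6166, 0.6559], [-0.0113, -0.6857, -0.7278, 0.8332], [0.0, 0.0, 0.0, 1.0]]}
wrist {'K': [[330.9932, 0.0, 279.472], [0.0, 330.9932, 212.6252], [0.0, 0.0, 1.0]], 'dist_coeffs': [-0.0523, 0.0, 0.0, 0.0, 0.0], 'T_tool_cam': [[-0.0009, -0.9569, -0.2904, 0.0735], [1.0, -0.001, 0.0001, 0.0006], [-0.0004, -0.2904, 0.9569, -0.1419], [0.0, 0.0, 0.0, 1.0]]}
```

View pics/scene0.png

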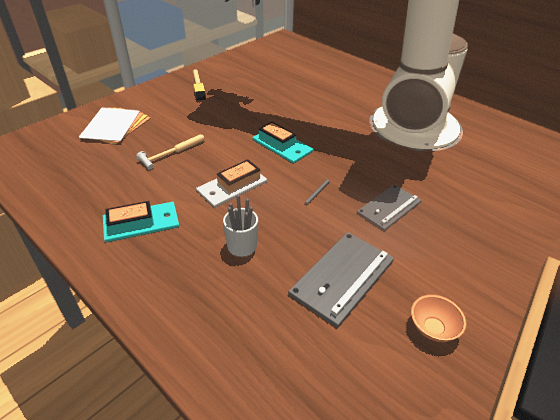

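View pics/side0.png

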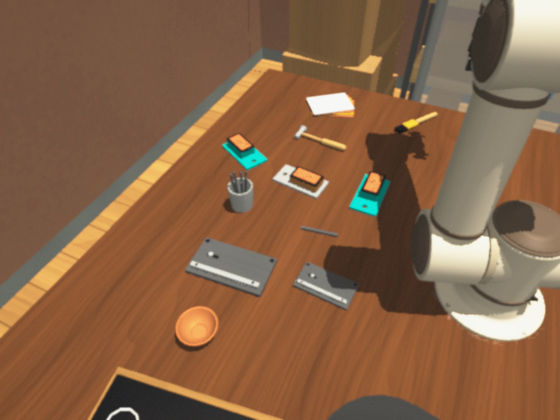

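The white plate is at about (232,185) in the scene view and its hole end at (212,192). The large jig is at (342,278), with its pin at (322,290). The turquoise plates and the small jig are look-alikes.

```bash
cat > h.py <<'E'
import cv2,numpy as np
from scipy.spatial.transform import Rotation as R
from workcell import bot,camera,camera_model
def cam(n,obs=None):
    m=camera_model(n)
    if n!="wrist": return m,np.array(m["pose"])
    T=np.eye(4);T[:3,:3]=R.from_euler('xyz',obs["tcp_rot"],degrees=True).as_matrix();T[:3,3]=obs["ee_pos"]
    return m,T@np.array(m["T_tool_cam"])
def ray(c,px,z):
    m,T=c
    u=cv2.undistortPoints(np.array(px,float).reshape(-1,1,2),np.array(m["K"]),np.array(m["dist_coeffs"]))[:,0]
    d=np.c_[u,np.ones(len(u))]@T[:3,:3].T
    return T[:3,3]+d*((z-T[2,3])/d[:,2])[:,None]
def proj(c,P):
    m,T=c; Ti=np.linalg.inv(T)
    return cv2.projectPoints(np.array(P,float).reshape(-1,1,3),cv2.Rodrigues(Ti[:3,:3])[0],Ti[:3,3],np.array(m["K"]),np.array(m["dist_coeffs"]))[0][:,0]
def blobs(mask,amin=20):
    return [c for c in cv2.findContours(mask.astype(np.uint8),cv2.RETR_EXTERNAL,cv2.CHAIN_APPROX_NONE)[0] if cv2.contourArea(c)>amin]
E
python3 - <<'E'
from h import *
np.set_printoptions(precision=4,suppress=True)
for n in("scene","side"):
    im=cv2.imread(f"pics/{n}0.png");hsv=cv2.cvtColor(im,cv2.COLOR_BGR2HSV);c=cam(n)
    br=(hsv[...,1]<50)&(hsv[...,2]>150)
    dk=(hsv[...,1]<70)&(hsv[...,2]<130)&(hsv[...,2]>40)
    for nm,mk,z in(("bright",br,.02),("dark",dk,.012)):
        for b in blobs(mk,8):
            x,y,w,h=cv2.boundingRect(b)
            if not(180<x+w/2<420 and 150<y+h/2<330):continue
            P=ray(c,b.reshape(-1,2),z)[:,:2]
            r=cv2.minAreaRect((P*1000).astype(np.float32))
            print(n,nm,(x,y,w,h),np.round(r[0],1),np.round(r[1],1),round(r[2],1))
    print(n,"hole",ray(c,[(212,192)] if n=="scene" else [(283,179)],.008), "block",ray(c,[(239,170)] if n=="scene" else [(307,177)],.035))
E
```

```text
scene bright (313, 294, 42, 29) [656.1 225.5] [52.4 52.5] 4.6
scene bright (319, 286, 7, 7) [644.2 189.3] [13.6 10.9] 39.9
scene bright (330, 251, 58, 63) [577.2 226.4] [180.4  14.3] 4.0
scene bright (223, 212, 10, 20) [650.8 -64.6] [58.2 15. ] 57.5
scene bright (236, 211, 22, 22) [619.4 -27.7] [69.3 27.2] 17.3
scene bright (381, 195, 36, 28) [356.7 170.5] [ 11.  123.6] 87.9
scene bright (196, 174, 71, 32) [ 559.  -149.7] [ 76.  149.1] 81.0
scene dark (317, 289, 9, 7) [647.1 189.2] [12.4 13.3] 24.8
scene dark (292, 288, 7, 5) [675.6 151.9] [ 9.  11.1] 44.5
scene dark (323, 283, 7, 7) [627.3 186.7] [13.6  8.3] 2.3
scene dark (289, 258, 105, 70) [605.7 235.9] [ 98.8 226.1] 65.6
scene dark (330, 256, 57, 63) [580.8 229.7] [186.5  13.6] 3.3
scene dark (346, 234, 6, 5) [495.2 138.4] [11.1 10.7] 75.6
scene dark (358, 200, 63, 31) [359.6 147.6] [ 76.  140.3] 86.9
scene dark (380, 198, 38, 28) [355.1 174. ] [  9.5 129.8] 83.9
scene dark (372, 185, 29, 19) [328.1 128.9] [39.8 84.1] 88.1
scene dark (305, 181, 24, 23) [434.3   3.8] [97.8  7.2] 6.4
scene dark (197, 181, 70, 76) [615.6 -59.3] [21
[... 263 characters left out ...]
62   0.035 ]]
side bright (297, 279, 50, 25) [352.9 171.6] [ 11.8 126.3] 87.0
side bright (190, 260, 70, 27) [582.9 225.9] [183.9  15.3] 4.2
side bright (208, 251, 6, 5) [644.4 189. ] [12.6 12.5] 80.8
side bright (228, 180, 25, 16) [685.7 -45.3] [72.6 49.6] 52.5
side bright (273, 165, 55, 33) [ 544.8 -150. ] [ 76.9 150.1] 83.1
side dark (293, 262, 66, 48) [350.6 148. ] [ 78.  137.9] 87.0
side dark (186, 238, 91, 58) [582.6 193.7] [200.4 112.6] 4.5
side dark (302, 227, 36, 9) [424.6   2.3] [94.3  9.3] 8.9
side dark (229, 193, 24, 19) [670.6   1.2] [78.  61.7] 9.9
side dark (230, 172, 20, 21) [709.9 -76.7] [54.2 91.1] 33.0
side hole [[ 0.5991 -0.1444  0.008 ]] block [[ 0.5265 -0.1551  0.035 ]]
```

View pics/wrist0.png

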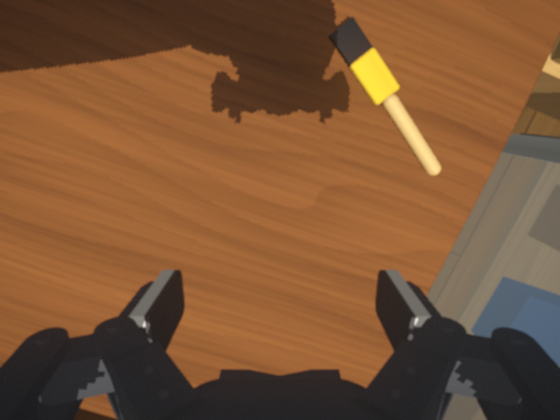

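>>> send_rows(targets="20 -10 0 1 0; 65 -34 10 4 0; 115 -60 20 8 0; 165 -86 30 12 0; 215 -112 40 16 0; 265 -138 45 20 0; 315 -164 50 23 0; 365 -190 55 25 0; 410 -213 60 27 0; 435 -225 60 27 0; 444 -229 60 27 0; 444 -229 60 27 0; 444 -229 60 27 0")

```text
time: 1.78
ee_pos: [0.524, -0.1586, 0.1714]
tcp_rot: [180.0, 0.0, -7.9]
wrist_force: [-0.5, 0.5, 0.5]
opening: 0.0851
grasp_force: 0.0
```

Run:
```python
from h import *
import pickle
o=bot.get_obs(); im=camera("wrist"); cv2.imwrite("pics/w1.png",im); pickle.dump(o,open("o1.pkl","wb")); print(o["time"],o["ee_pos"],o["tcp_rot"])
```

```text
1.775 [ 0.52403727 -0.15863311  0.17138008] [ 1.79990871e+02  7.72456461e-03 -7.93426982e+00]
```

View pics/w1.png

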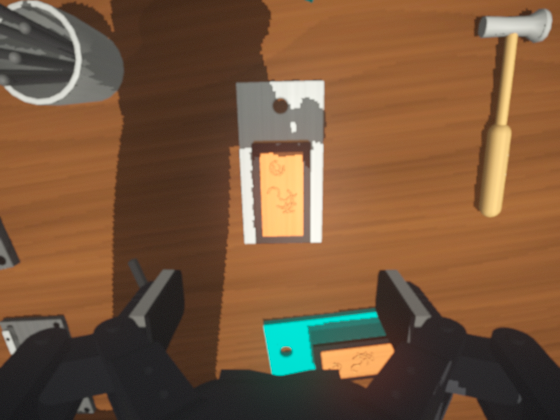

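The wrist view shows the plate with its hole at (280,106) and the copper block centred near (282,195). A turquoise look-alike sits close behind, at (286,350), and the pot is upper left.

Run:
```python
from h import *
import pickle
np.set_printoptions(precision=4,suppress=True)
o=pickle.load(open("o1.pkl","rb"));c=cam("wrist",o);im=cv2.imread("pics/w1.png");hsv=cv2.cvtColor(im,cv2.COLOR_BGR2HSV)
cu=(hsv[...,0]<20)&(hsv[...,1]>120)&(hsv[...,2]>170);cu[:140]=0;cu[245:]=0;cu[:,:245]=0;cu[:,325:]=0
b=max(blobs(cu),key=cv2.contourArea)
r=cv2.minAreaRect((ray(c,b.reshape(-1,2),.035)[:,:2]*1000).astype(np.float32));print("copper",r)
w=(hsv[...,1]<60)&(hsv[...,2]>80);w[:70]=0;w[255:]=0;w[:,:225]=0;w[:,335:]=0
pts=np.vstack([x.reshape(-1,2) for x in blobs(w,30)])
r=cv2.minAreaRect((ray(c,pts,.008)[:,:2]*1000).astype(np.float32));print("plate",r)
hl=(hsv[...,2]<60)[95:118,268:293];ys,xs=np.nonzero(hl);print(xs.mean()+268,ys.mean()+95)
print("hole",ray(c,[(xs.mean()+268,ys.mean()+95)],.004),"turq",ray(c,[(264,325),(385,310),(315,350)],.02))
d=ray(c,[(244,243),(236,83),(322,243),(324,81)],.008);print(d)
```

```text
copper ((528.5151977539062, -161.80075073242188), (37.41797637939453, 75.08167266845703), 83.08882141113281)
plate ((549.0112915039062, -164.51123046875), (77.2318115234375, 150.98941040039062), 83.06644439697266)
nan nan
hole [[nan nan nan]] turq [[ 0.3903 -0.1244  0.02  ]
 [ 0.3902 -0.2502  0.02  ]
 [ 0.3513 -0.1736  0.02  ]]
[[ 0.479  -0.1176  0.008 ]
 [ 0.6271 -0.1358  0.008 ]
 [ 0.4682 -0.1943  0.008 ]
 [ 0.6181 -0.2116  0.008 ]]<stdin>:11: RuntimeWarning: Mean of empty slice.
  ret = ret.dtype.type(ret / rcount)
<stdin>:12: RuntimeWarning: Mean of empty slice.
```

>>> send_rows(targets="5.5 2.8 20 -1 0; 5.5 2.8 60 -1 0; 5.5 2.8 105 -1 0; 5.5 2.8 140 -1 0; 5.5 2.8 157 -1 0; 5.5 2.8 163 -1 0; 5.5 2.8 163 -1 60; 5.5 2.8 163 -1 255; 5.5 2.8 163 -1 255; 5.5 2.8 163 -1 255; 5.5 2.8 163 -1 255; 5.5 2.8 163 -1 255; 5.5 2.8 163 -1 255", newtons=50)

```text
time: 3.45
ee_pos: [0.5306, -0.1615, 0.0099]
tcp_rot: [180.0, -0.1, -6.9]
wrist_force: [-0.5, 0.5, 6.8]
opening: 0.0489
grasp_force: 54.4
```

>>> send_rows(targets="0 0 -5 0 255; 0 0 -25 0 255; 0 0 -65 0 255; 0 0 -110 0 255; 0 0 -155 0 255; 0 0 -185 0 255; -1 -10 -195 -1 255; -2 -40 -200 -3 255; -3 -75 -200 -5 255; -4 -115 -200 -7 255; -6 -155 -200 -9 255; -8 -190 -200 -10 255; -9 -220 -200 -11 255; -10 -235 -200 -11 255; -10 -241 -200 -11 255; -10 -241 -200 -11 255; -10 -241 -200 -11 255")

```text
time: 5.58
ee_pos: [0.5506, 0.0592, 0.2083]
tcp_rot: [-179.2, 0.0, 5.8]
wrist_force: [-0.2, -0.8, -4.5]
opening: 0.0492
grasp_force: 53.3
```

Run:
```python
from h import *
import pickle
o=bot.get_obs(); im=camera("wrist"); cv2.imwrite("pics/w2.png",im); pickle.dump(o,open("o2.pkl","wb")); print(o["time"],o["ee_pos"],o["tcp_rot"],o["wrist_force"],o["opening"])
```

```text
5.575 [0.55059407 0.05920865 0.2083011 ] [-1.79180966e+02  1.48123511e-02  5.77443326e+00] [-0.2316856  -0.81695151 -4.54521616] 0.04916001481815174
```

View pics/w2.png

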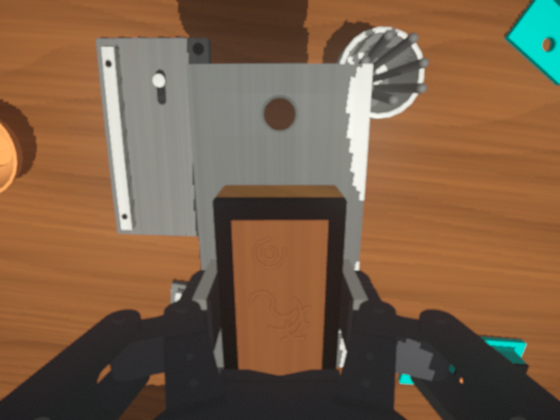

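The wrist view shows the held plate with its hole at (279,113). To the left are the jig's fence (from (109,50) to (126,228)), the pin at (159,80) and its dark slot. The pose is still lagging, so I'll check that it settles.

>>> send_rows(targets="0 0 0 0 255; 0 0 0 0 255; 0 0 0 0 255")

```text
time: 6.0
ee_pos: [0.5506, 0.0599, 0.2083]
tcp_rot: [-179.2, 0.0, 5.8]
wrist_force: [-1.1, -0.5, -3.1]
opening: 0.0494
grasp_force: 53.3
```

Run:
```python
from h import *
np.set_printoptions(precision=4,suppress=True)
o=bot.get_obs(); im=camera("wrist"); cv2.imwrite("pics/w3.png",im); print(o["time"],o["ee_pos"],o["tcp_rot"],o["wrist_force"],o["q"],o["qd"])
c=cam("wrist",o);hsv=cv2.cvtColor(im,cv2.COLOR_BGR2HSV)
br=(hsv[...,1]<60)&(hsv[...,2]>170)
dk=(hsv[...,1]<70)&(hsv[...,2]<160)&(hsv[...,2]>30)
for nm,mk,z in(("br",br,.024),("brpin",br,.018),("dark",dk,.012)):
    for b in blobs(mk,30):
        x,y,w,h=cv2.boundingRect(b)
        if x>230:continue
        P=ray(c,b.reshape(-1,2),z)[:,:2]*1000
        r=cv2.minAreaRect(P.astype(np.float32)); print(nm,(x,y,w,h),np.round(r[0],1),np.round(r[1],1),round(r[2],1))
        if w<40 and h>100:
            # long-edge lines of the fence
            q=b.reshape(-1,2);ymid=(q[:,1]>y+15)&(q[:,1]<y+h-15)
            cxm=np.array([q[q[:,1]==k,0].mean() for k in q[:,1]])
            for s,t in((q[:,0]<cxm,"left"),(q[:,0]>cxm,"right")):
                v,yaw=P[ymid&s],0
                p=np.polyfit(v[:,0],v[:,1],1);print(t,"slope deg",np.degrees(np.arctan(p[0])),"y at x=580",np.polyval(p,580))
```

```text
6.0 [0.5506 0.0599 0.2083] [-179.1735    0.006     5.8442] [-1.0511 -0.5409 -3.0675] [  5.7854   5.0796   7.6316  92.5588   0.8264 179.9412] [ 0.0802  0.015   0.074  -0.0754 -0.005   0.1272]
br (153, 74, 13, 13) [642.4 184.6] [10.7 11.6] 4.8
br (102, 46, 31, 184) [579.1 226.4] [179.2  12.9] 4.4
left slope deg 4.339583063813379 y at x=580 232.34849186567604
right slope deg 4.443599201169076 y at x=580 220.5488146047239
brpin (153, 74, 13, 13) [642.7 186.8] [10.9 11.9] 4.8
brpin (102, 46, 31, 184) [578.2 229.4] [182.5  13.2] 4.4
left slope deg 4.33958306381337 y at x=580 235.4935491601131
right slope deg 4.443599201169078 y at x=580 223.47835385282917
dark (0, 27, 560, 393) [455.2  63.2] [487.9 802.2] 6.8
```

Joint 6 is at its 180° stop, so this grip orientation can't reach the jig at the right angle. I'll put the plate back on its free spot and regrip it half a turn round.

>>> send_rows(targets="-2 10 0 1 255; -7 40 0 3 255; -14 75 0 5 255; -22 115 0 7 255; -30 155 0 9 255; -36 185 0 11 255; -40 205 0 12 255; -42 215 0 12.7 255; -42 218 0 12.7 255; -42 218 0 12.7 255; -42 218 0 12.7 255")

```text
time: 7.42
ee_pos: [0.5312, -0.1604, 0.2052]
tcp_rot: [-179.2, 0.2, -6.8]
wrist_force: [0.0, 0.5, -3.4]
opening: 0.0491
grasp_force: 53.4
```

>>> send_rows(targets="0 1 30 0 255; 0 1 75 0 255; 0 1 125 0 255; 0 1 165 0 255; 0 1 185 0 255; 0 1 192 0 255; 0 1 195 0 255; 0 1 195 0 255; 0 1 195 0 0; 0 1 195 0 0; 0 1 195 0 0; 0 1 195 0 0; 0 1 175 0 0; 0 1 140 0 0; 0 1 105 0 0; 0 1 95 0 0; 0 1 95 0 0")

```text
time: 9.55
ee_pos: [0.5309, -0.1609, 0.1101]
tcp_rot: [-179.2, 0.2, -6.9]
wrist_force: [0.3, -0.8, 0.2]
opening: 0.0855
grasp_force: 0.0
```

>>> send_rows(targets="0 0 0 -10 0; 0 0 0 -20 0; 0 0 0 -30 0; 0 0 0 -40 0; 0 0 0 -50 0; 0 0 0 -60 0; 0 0 0 -70 0; 0 0 0 -80 0; 0 0 0 -90 0; 0 0 0 -100 0; 0 0 0 -110 0; 0 0 0 -120 0; 0 0 0 -130 0; 0 0 0 -140 0; 0 0 0 -150 0; 0 0 0 -160 0; 0 0 0 -170 0; 0 0 0 -180 0; 0 0 0 -180 0; 0 0 0 -180 0")

```text
time: 12.05
ee_pos: [0.5303, -0.1607, 0.1092]
tcp_rot: [179.2, -0.3, 172.9]
wrist_force: [0.2, -0.9, -0.3]
opening: 0.0858
grasp_force: 0.0
```

Run:
```python
from h import *
np.set_printoptions(precision=4,suppress=True)
o=bot.get_obs(); im=camera("wrist"); cv2.imwrite("pics/w4.png",im); print(o["time"],o["ee_pos"],o["tcp_rot"],o["wrist_force"],o["q"])
c=cam("wrist",o);hsv=cv2.cvtColor(im,cv2.COLOR_BGR2HSV)
cu=(hsv[...,0]<20)&(hsv[...,1]>120)&(hsv[...,2]>170)
for b in blobs(cu,1500):
    r=cv2.minAreaRect((ray(c,b.reshape(-1,2),.035)[:,:2]*1000).astype(np.float32));print("copper",cv2.boundingRect(b),r)
```

```text
12.05 [ 0.5303 -0.1607  0.1092] [179.1815  -0.275  172.9278] [ 0.228  -0.8569 -0.3068] [-17.2427   5.2879  -3.0909  82.0363   0.7571 -10.1712]
copper (252, 170, 56, 102) ((528.66015625, -160.08157348632812), (37.25757598876953, 73.28950500488281), 83.29566192626953)
copper (0, 103, 344, 226) ((484.3576354980469, -248.83004760742188), (114.88932800292969, 274.5859680175781), 23.723575592041016)
copper (105, 88, 237, 38) ((447.13067626953125, -187.16238403320312), (150.77870178222656, 7.689826011657715), 89.26751708984375)
```

View pics/w4.png

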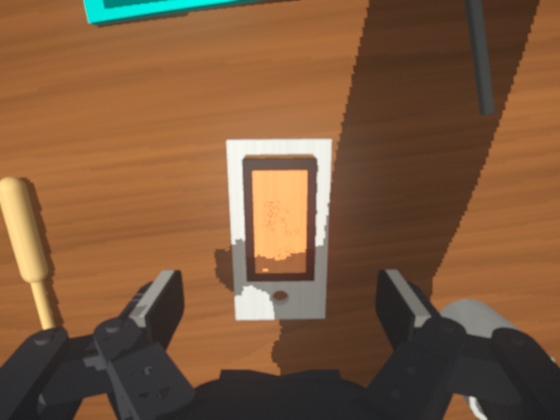

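The plate lies aligned beneath the gripper, with its copper top at (280,221) and hole at (280,295), and nothing is in the way of the fingers. Gripping it now.

>>> send_rows(targets="1.5 0.3 30 0 0; 1.5 0.3 65 0 0; 1.5 0.3 88 0 0; 1.5 0.3 97 0 0; 1.5 0.3 98.5 0 0; 1.5 0.3 98.5 0 60; 1.5 0.3 98.5 0 255; 1.5 0.3 98.5 0 255; 1.5 0.3 98.5 0 255; 1.5 0.3 98.5 0 255; 1.5 0.3 98.5 0 255")

```text
time: 13.48
ee_pos: [0.5297, -0.1592, 0.0129]
tcp_rot: [179.2, -0.1, 173.1]
wrist_force: [-1.1, 0.2, 6.0]
opening: 0.049
grasp_force: 53.8
```

>>> send_rows(targets="0 0 -5 0 255; 0 0 -25 0 255; 0 0 -65 0 255; 0 0 -110 0 255; 0 0 -155 0 255; 0 0 -180 0 255; 0 10 -190 -1 255; 1 40 -195 -3 255; 2 80 -195 -5 255; 3 125 -195 -7 255; 4 170 -195 -9 255; 4 215 -195 -11 255; 4 255 -195 -11.2 255; 4.5 290 -195 -11.2 255; 4.5 318 -195 -11.2 255; 4.5 333 -195 -11.2 255; 4.5 339 -195 -11.2 255; 4.5 339 -195 -11.2 255; 4.5 339 -195 -11.2 255")

```text
time: 15.85
ee_pos: [0.5654, 0.1746, 0.2115]
tcp_rot: [179.2, -0.0, -175.7]
wrist_force: [-0.7, -1.0, -3.8]
opening: 0.0491
grasp_force: 53.2
```

Run:
```python
from h import *
np.set_printoptions(precision=4,suppress=True)
o=bot.get_obs();print(o["ee_pos"],o["tcp_rot"],o["wrist_force"],o["torque"])
a=camera("scene");b=camera("wrist")
cv2.imwrite("pics/s5.png",np.hstack([cv2.resize(a[130:380,180:430],(400,400)),cv2.resize(b,(400,300))[:, :].copy() if 0 else cv2.copyMakeBorder(cv2.resize(b,(400,300)),0,100,0,0,0)]))
```

```text
[0.5654 0.1746 0.2115] [ 179.1832   -0.0355 -175.7042] [-0.7477 -0.9687 -3.8394] [-0.0729  0.0263 -0.0395]
```

View pics/s5.png

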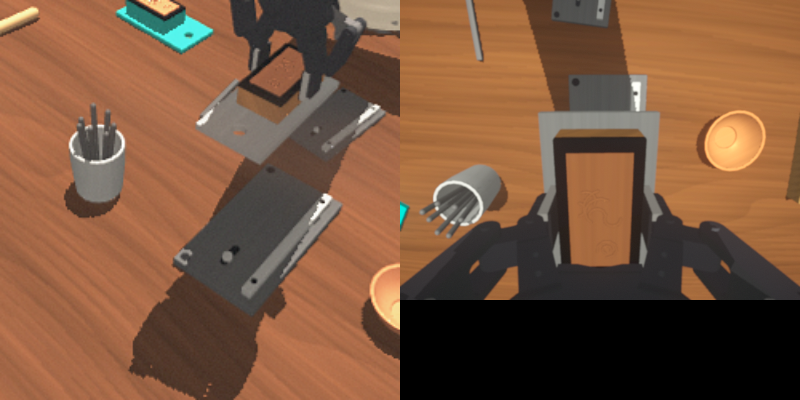

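>>> send_rows(targets="0 0 20 0 255; 0 0 60 0 255; 0 0 105 0 255; 0 0 140 0 255; 0 0 160 0 255; 0 0 170 0 255; 0 0 175 0 255; 0 0 177 0 255; 0 0 177 0 255; 0 0 177 0 255")

```text
time: 17.2
ee_pos: [0.5655, 0.178, 0.0351]
tcp_rot: [179.2, 0.0, -175.7]
wrist_force: [0.5, 0.6, -4.2]
opening: 0.0489
grasp_force: 53.1
```

>>> send_rows(targets="0 1 0 0 255; 0 2 0 0 255; 0 3 0 0 255; 0 3 0 0 255")

```text
time: 17.7
ee_pos: [0.5649, 0.181, 0.0345]
tcp_rot: [179.2, -0.0, -175.6]
wrist_force: [-0.3, 0.2, -5.0]
opening: 0.0491
grasp_force: 53.1
```

>>> send_rows(targets="0 0.5 0 0 255; 0 1 0 0 255; 0 1.2 0 0 255; 0 1.2 0 0 255")

```text
time: 18.2
ee_pos: [0.5648, 0.1821, 0.0345]
tcp_rot: [179.2, -0.0, -175.7]
wrist_force: [0.4, 0.6, -4.6]
opening: 0.0486
grasp_force: 53.1
```

>>> send_rows(targets="0 0.5 0 0 255; 0 0.8 0 0 255; 0 0.8 0 0 255")

```text
time: 18.58
ee_pos: [0.5647, 0.1826, 0.0345]
tcp_rot: [179.2, -0.0, -175.7]
wrist_force: [-0.4, -3.1, -4.2]
opening: 0.0488
grasp_force: 53.3
```

>>> send_rows(targets="0 0.5 0 0 255; 0 0.8 0 0 255; 0 0.8 0 0 255")

```text
time: 18.95
ee_pos: [0.5647, 0.1827, 0.0345]
tcp_rot: [179.3, -0.0, -175.7]
wrist_force: [0.5, -7.8, -2.8]
opening: 0.0494
grasp_force: 53.5
```

>>> send_rows(targets="0 -1 0 0 255; 0 -1 1 0 255; 0 -1 2 0 255; 0 -1 3 0 255; 0 -1 3 0 255")

```text
time: 19.58
ee_pos: [0.5649, 0.1826, 0.0315]
tcp_rot: [179.2, -0.0, -175.7]
wrist_force: [0.8, -5.1, -2.6]
opening: 0.049
grasp_force: 53.3
```

>>> send_rows(targets="0 0 0.5 0 255; 0 0 1 0 255; 0 0 1 0 255")

```text
time: 19.95
ee_pos: [0.5649, 0.1826, 0.0306]
tcp_rot: [179.2, -0.0, -175.7]
wrist_force: [0.6, -5.1, -2.3]
opening: 0.049
grasp_force: 53.4
```

>>> send_rows(targets="0 -0.6 0.5 0 255; 0 -0.6 1 0 255; 0 -0.6 1 0 255")

```text
time: 20.32
ee_pos: [0.5648, 0.1825, 0.0298]
tcp_rot: [179.1, -0.0, -175.6]
wrist_force: [-3.2, -1.3, 2.6]
opening: 0.0489
grasp_force: 53.8
```

>>> send_rows(targets="0 0 0.5 0 255; 0 0 1 0 255; 0 0 1 0 255")

```text
time: 20.7
ee_pos: [0.5647, 0.1825, 0.0289]
tcp_rot: [179.1, -0.0, -175.6]
wrist_force: [-5.5, -2.1, 5.1]
opening: 0.0488
grasp_force: 54.2
```

Run:
```python
from h import *
a=camera("scene");b=camera("side");cv2.imwrite("pics/s6a.png",a);cv2.imwrite("pics/s6b.png",b)
cv2.imwrite("pics/s6.png",np.hstack([cv2.resize(a[225:345,270:390],(480,480),interpolation=cv2.INTER_CUBIC),cv2.resize(b[215:305,180:240],(320,480),interpolation=cv2.INTER_CUBIC)]))
o=bot.get_obs();print(o["torque"],o["wrist_force"])
for n in("scene","side"): print(n,proj(cam(n),[[.6436,.1877,.018],[.6436,.1877,.026]]))
```

```text
[-0.13959811  0.4552234  -0.01268969] [-4.56473505 -1.64088811  4.29130312]
scene [[321.46252702 289.00135432]
 [321.82759957 286.29117495]]
side [[210.74031713 253.13148384]
 [210.29274487 251.20924293]]
```

View pics/s6.png

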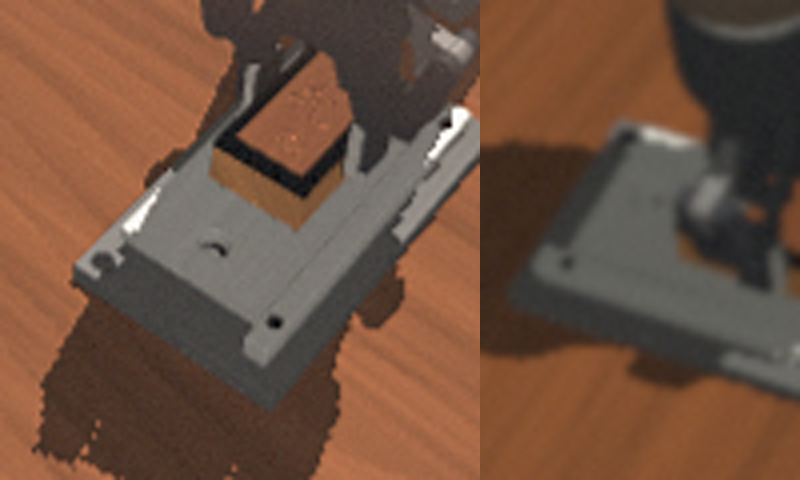

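The zoomed scene view shows the hole at about (213,246) in the crop. It looks filled by the bright pin top, with a dark gap only on the far (−x) side. With Fx negative, this suggests the pin's −x rim is bearing on the hole edge, so I'll ease off and slide towards −x.

>>> send_rows(targets="0 0 -0.5 0 255; 0.5 0 -0.5 0 255; 1 0 -0.5 0 255; 1 0 -0.5 0 255")

```text
time: 21.3
ee_pos: [0.5644, 0.1824, 0.0292]
tcp_rot: [179.1, 0.0, -175.6]
wrist_force: [1.2, 1.5, 0.6]
opening: 0.049
grasp_force: 53.8
```

>>> send_rows(targets="0.5 0 0 0 255; 1 0 0 0 255; 1 0 0 0 255")

```text
time: 21.68
ee_pos: [0.5631, 0.182, 0.0292]
tcp_rot: [179.2, 0.0, -175.7]
wrist_force: [4.2, 0.6, 1.4]
opening: 0.0493
grasp_force: 53.8
```

>>> send_rows(targets="-1 0 0 0 255; -2 0 0 0 255; -3 0 0 0 255; -3 0 0 0 255")

```text
time: 22.18
ee_pos: [0.5643, 0.1821, 0.0286]
tcp_rot: [179.2, -0.2, -175.6]
wrist_force: [-5.2, 0.3, 4.2]
opening: 0.0489
grasp_force: 54.3
```

>>> send_rows(targets="-0.5 0 0 0 255; -1 0 0 0 255; -1 0 0 0 255")

```text
time: 22.55
ee_pos: [0.5652, 0.1821, 0.0285]
tcp_rot: [179.2, -0.2, -175.6]
wrist_force: [-4.9, 0.4, 3.6]
opening: 0.0488
grasp_force: 54.2
```

>>> send_rows(targets="-0.5 0 0 0 255; -1 0 0 0 255; -1 0 0 0 255")

```text
time: 22.92
ee_pos: [0.567, 0.1822, 0.0279]
tcp_rot: [179.2, -0.2, -175.7]
wrist_force: [-0.8, -0.2, -4.2]
opening: 0.0491
grasp_force: 53.2
```

The vertical load has vanished at x = 0.567, so the hole is over the pin. Lowering.

>>> send_rows(targets="0 0 0.7 0 255; 0 0 1.4 0 255; 0 0 2 0 255; 0 0 2 0 255")

```text
time: 23.42
ee_pos: [0.5677, 0.1824, 0.0269]
tcp_rot: [179.2, -0.0, -175.7]
wrist_force: [0.2, 0.5, -4.7]
opening: 0.0485
grasp_force: 53.3
```

>>> send_rows(targets="0 0 0.7 0 255; 0 0 1.4 0 255; 0 0 1.4 0 255")

```text
time: 23.8
ee_pos: [0.5678, 0.1825, 0.0256]
tcp_rot: [179.2, -0.0, -175.7]
wrist_force: [0.2, 0.6, -5.0]
opening: 0.0491
grasp_force: 53.3
```

>>> send_rows(targets="0 0 0.7 0 255; 0 0 1.4 0 255; 0 0 1.4 0 255")

```text
time: 24.18
ee_pos: [0.5681, 0.1825, 0.025]
tcp_rot: [179.2, 0.0, -175.7]
wrist_force: [-2.1, -0.8, 5.3]
opening: 0.0489
grasp_force: 54.3
```

The plate has made contact near the expected bed height (0.025 m). Letting go and rising.

>>> send_rows(targets="0 0 -0.5 0 255; 0 0 -0.5 0 120; 0 0 -0.5 0 60; 0 0 -0.5 0 0; 0 0 -0.5 0 0; 0 0 -0.5 0 0; 0 0 -20 0 0; 0 0 -50 0 0; 0 0 -85 0 0; 0 0 -115 0 0; 0 0 -125 0 0; 0 0 -125 0 0")

```text
time: 25.68
ee_pos: [0.5683, 0.1808, 0.1498]
tcp_rot: [179.2, 0.0, -175.7]
wrist_force: [0.7, -0.8, -0.1]
opening: 0.0853
grasp_force: 0.0
```

Run:
```python
from h import *
np.set_printoptions(precision=4,suppress=True)
o=bot.get_obs();c=cam("wrist",o);a=camera("scene");w=camera("wrist");cv2.imwrite("pics/s7a.png",a);cv2.imwrite("pics/w7.png",w)
print(o["time"],o["ee_pos"],o["tcp_rot"])
cv2.imwrite("pics/s7.png",np.hstack([cv2.resize(a[225:345,270:390],(400,400),interpolation=cv2.INTER_CUBIC),cv2.resize(w[60:380,120:440],(400,400),interpolation=cv2.INTER_CUBIC)]))
```

```text
25.675 [0.5683 0.1808 0.1498] [ 179.1561    0.034  -175.6533]
```

View pics/s7.png

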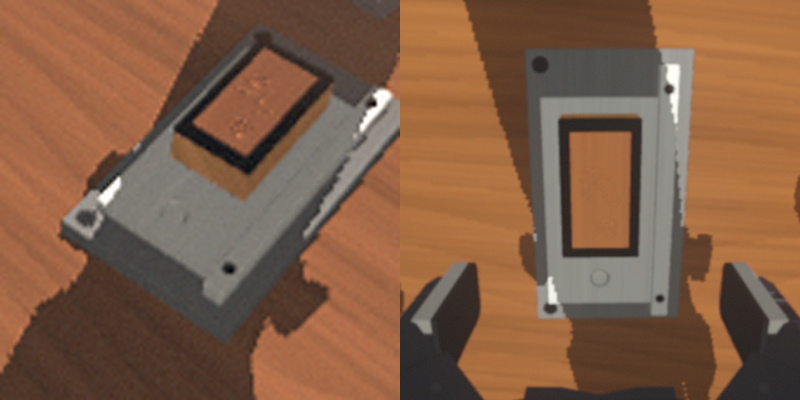

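The pin fills the hole (at (600,277) in the right half), and the plate edge lies along the fence line at x≈657. A quick check of the angle and height follows.

Run:
```python
from h import *
o=bot.get_obs();c=cam("wrist",o);im=cv2.imread("pics/w7.png");hsv=cv2.cvtColor(im,cv2.COLOR_BGR2HSV)
cu=(hsv[...,0]<20)&(hsv[...,1]>100)&(hsv[...,2]>110);cu=cu.astype(np.uint8);cu[:, :240]=0;cu[:,320:]=0;cu[:154]=0;cu[265:]=0
b=max(blobs(cu),key=cv2.contourArea)
for z in(.047,.053):
    print(z,cv2.boundingRect(b),cv2.minAreaRect((ray(c,b.reshape(-1,2),z)[:,:2]*1000).astype(np.float32)))
# plate/fence seam: darkest column per row right of the block
g=cv2.cvtColor(im,cv2.COLOR_BGR2GRAY).astype(int)
P=[];F=[]
for y in range(150,300,15): print(y,g[y,318:346].tolist())
```

```text
0.047 (255, 165, 50, 94) ((567.454833984375, 181.37759399414062), (74.74276733398438, 36.69928741455078), 4.436063766479492)
0.053 (255, 165, 50, 94) ((565.6392211914062, 181.15243530273438), (72.89807891845703, 35.793521881103516), 4.436065196990967)
150 [144, 145, 145, 144, 144, 144, 142, 137, 128, 126, 137, 143, 144, 143, 144, 145, 147, 148, 157, 183, 212, 231, 240, 226, 187, 157, 153, 155]
165 [143, 143, 144, 142, 143, 141, 140, 133, 126, 134, 141, 143, 143, 143, 144, 145, 147, 147, 147, 146, 144, 147, 151, 157, 156, 154, 154, 154]
180 [143, 143, 143, 142, 142, 141, 136, 128, 129, 138, 143, 142, 142, 143, 144, 145, 146, 146, 146, 145, 143, 140, 133, 135, 148, 152, 153, 153]
195 [142, 142, 141, 141, 140, 139, 130, 122, 132, 140, 142, 142, 142, 143, 145, 145, 145, 145, 144, 144, 142, 129, 108, 116, 142, 152, 153, 155]
210 [142, 141, 140, 139, 140, 135, 127, 131, 139, 142, 141, 142, 143, 144, 145, 145, 144, 143, 144, 142, 129, 102, 84, 85, 96, 113, 132, 148]
225 [141, 140, 139, 140, 139, 130, 126, 134, 141, 142, 141, 142, 142, 144, 145, 144, 143, 144, 142, 133, 108, 88, 83, 83, 82, 91, 118, 145]
240 [140, 139, 139, 138, 134, 127, 133, 140, 142, 142, 143, 142, 144, 144, 144, 143, 142, 142, 135, 115, 92, 83, 82, 82, 83, 91, 111, 130]
255 [139, 138, 138, 137, 129, 127, 138, 141, 143, 143, 143, 143, 143, 143, 143, 142, 141, 137, 119, 97, 84, 84, 83, 83, 82, 81, 83, 79]
270 [138, 138, 139, 132, 125, 135, 141, 143, 143, 142, 142, 142, 141, 142, 142, 142, 141, 130, 101, 84, 81, 82, 82, 82, 81, 80, 80, 75]
285 [138, 138, 134, 128, 132, 140, 143, 143, 142, 143, 142, 142, 141, 142, 142, 139, 126, 100, 84, 80, 80, 83, 82, 83, 81, 79, 75, 71]
```

```bash
python3 -c "
from workcell import ticket
print(ticket.job_done())"
```

```text
the job is handed in; nothing more can be done
None
```

I handed the job in: the camera check showed the work plate flat on the jig with the pin in the hole and its long edge along the fence, the gripper was clear, and the hammer, punches and dish weren't touched.

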